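# Raise and lock a telescoping drip-dry post

## Robot

A 7-joint arm with a two-finger parallel gripper is mounted at the origin on a cart in front of the work surface, level with it; the furniture and walls round the work are solid. World frame = base frame: x ahead of the robot, y to its left, z up, the work surface at z = 0. Lengths are in m, angles in rad, forces in N, time in s.
With the tool pointing down it reaches from about 0.425 to 0.825 m from the base axis. Payload 3.6 kg.
Tool frame: the origin (TCP) lies at the very end of the fingers, on their centre line; the grasp point (between the pads) lies 19 mm behind it; z points along the fingers, y is the line along which they close (so a half turn about z gives the same grasp; the last joint's range is limited). The gripper opens to 85 mm and grips with 20 to 120 N. Pads are 22 mm wide; open, the fingers measure 114 mm over their backs; the gripper's body (76 mm by 85 mm) begins 54 mm behind the grasp point. The pads swing forward as they close: fully open they stand 13 mm farther back than shut.
Start: joints at [1.216, 0.615, -0.013, 1.423, 0.008, 1.103, -0.04], TCP at [0.21, -0.615, 0.231] pointing down, gripper open.
Joint ranges: [-3.12, 3.12], [-0.3, 2.06], [-1.34, 1.32], [0.26, 2.42], [-1.36, 4.5], [0.01, 1.98], [-2.84, 2.84]. Speed limits (rad/s): [2.79, 2.79, 3.14, 3.14, 3.14, 3.14, 3.14].

## Interface

Orientations are given as a unit quaternion [x, y, z, w].
In Python, from rig import env gives the robot as it stands.
- The arm moves only by the tool drive_tool, never from a script. Its argument "targets" is a list of rows, each a list of 5 numbers: the closure, from -1 (fully open) to 1 (shut), then the shift along the tool's x, y, z each as a share of 80 mm, from -1 to 1, then the turn about the tool's z as a share of 2 pi rad, from -1 to 1. In form: [[gripper, tx, ty, tz, twist], ...]. A call has 1 to 8 rows; each row is the pose to reach, as a shift and turn from the pose commanded when the call began, along the tool's axes at that moment, turning the shorter way round; what a row does not reach only later rows make up. A row lasts 1/10 s, in which the tool goes at most 50 mm and 8.59 degrees, less where a joint would pass 70% of its speed; a pose out of reach is approached as far as the arm can. A call with a number of a shift or a turn outside -1 to 1 is refused whole. A call with a gripper value outside its range is refused whole. The fingers move at their own pace and stop on an object; "grip_force" is the grip in N (left out, the last holds). Time passes only in rows, so rows that repeat a pose let the fingers close. It gives the time, the measured TCP pose, the force, the opening and the grip force at its end, in the units of the state.
- env.sense(): the state, without advancing time (a new reading comes with each control period).
- env.read_camera(name): name is "scene" or "side" or "wrist"; returns a dict with "pixels" (480x640x3 uint8, blue, green, red), "vfov" (degrees; the focal length in pixels is half the picture's height over the tangent of half this angle, whatever the lens; pixels are square), "cx", "cy" (the principal point, pixels), "R" (3x3) and "t" (3): a world point X has camera coordinates R X + t. Camera axes: x right, y down, z forward; pixel columns grow to the right and rows downward; lengths in m; the calibration is good to about 2 mm. A picture is of the moment at which its call begins. There is no depth.
- env.hand_in(): hands the job in; it is judged then, once.
The state is a dict: "time": time; "qpos": joint angles; "joint_velocities": joint speeds; "effort": joint torques, N m; "position": TCP position; "eef_rot": TCP orientation; "ft_force": force on the tool from outside, world axes, zero at the start; "moment": the same for the moment, N m; "finger_gap": finger opening in m; "finger_force": force on a finger pad.
Only numpy, scipy, OpenCV 4.12 (cv2) and the standard library are available. Lean on these libraries where they do the work, as an engineer would, in place of code of your own. Each camera call takes 0.05 s, during which the arm holds its last target. There are 200 camera calls.

## Task

Two drip-dry posts stand on a mat and one is still down: twist its hanger bar anticlockwise (seen from above) to unlock the mast, draw the mast up to roughly the height of the other post, and twist the bar back until it lies in line with its foot again and the mast is locked, then let go. The lock notch inside must be found by feel: if the bar does not turn back there, do not force it but try a centimetre or so higher and lower. Leave the raised post alone.

Things in the scene. Friction and masses are not known exactly. Their poses are not given: they have to be found in the camera images.
- post: The lowered post, fixed on a thin dark rubber mat (3 mm): grey foot plate 74 x 130 mm, 14 mm high, on two suction cups; on it an upright aluminium tube of 43 mm diameter. Origin on the tube's axis on the mat; x along the foot's short side, y along its long side, z up. Locked = hanger bar in line with the foot's long side, as it starts (to 0.08 rad).
- collar_top (a point): Centre of the top of the lowered post's grey collar (50 mm diameter, 150 mm above the mat). The steel mast (17 mm, 14 mm just under the bar) comes out here, slides up by at most 97 mm, and turns from locked by 1.05 rad anticlockwise seen from above. Turning takes about 0.05 N m, sliding 1.5 N besides its weight of 0.2 to 0.35 kg, which carries it down if let go unlocked.
- bar_mid (a point): Centre of the white hanger bar on the lowered post's mast, half-way up the bar and on the turning axis; 195 mm above the mat when down. The bar is 110 mm long, 20 mm wide and 16 mm high, with upturned ends 7 mm above its top. y along the bar, x across it, z up. It moves and turns with the mast.
- bar_up (a point): Fixed point on the lowered post's axis, 265 mm above the mat, level with the raised post's bar: bar_mid would be here with the mast drawn out by 70 mm. The upper lock notch, hidden in the tube, differs from post to post: 6 to 18 mm higher or lower than this. The bar turns back to locked only within 2 mm of the notch's height; elsewhere a stop blocks it at about 0.65 rad from locked.
- lock_pin: Steel cross pin, 7 mm thick, hidden in the tube, fixed to the mast. It slides freely beyond 0.75 rad from locked. It meets the stop 14 mm from the axis: 0.2 N m of twist on the stop is about 14 N on the pin; pulling or pushing the mast while in a notch loads it directly. It bends above 45 N. Origin on the axis, 195 mm under bar_mid; axes as bar_mid.
- raised_post: The second post, of the same make, all fixed, already drawn out and locked: bar centre 265 mm above the mat, bar along its y. Origin on its axis on the mat, axes as for the lowered post. It stands to the left or right of the lowered one, about 0.2 to 0.4 m away.

How it is judged:
By the outcome, as a careful person would: the job done as asked, in the order asked, and still so for the second after the job is handed in, with the robot touching nothing.
It also fails if it takes over 64 s, if anything falls off the work surface, if the arm or the gripper's body presses on something with over 40 N, if the wrist force passes 120 N, or if a joint passes its speed limit or range.

## Working session

There is one attempt and no reset: what is moved stays moved. The work goes in short steps, Python scripts to look and compute and a tool call to move; the robot and the scene stay as the last step left them, time stands still between calls to the robot, and variables do not carry over. Pictures are saved under pics/ and viewed, at most 10 in all, crops included, and the job is handed in when it is done.

Besides the shell and the picture viewer there is one more tool, called by a JSON object that holds its "method" and its "body". drive_tool: Moves the arm, as the interface text tells. Shift numbers are shares of 80 mm and turn numbers shares of 2 pi rad, none past 1 either way. Its arguments: {"type":"object","properties":{"targets":{"type":"array"},"grip_force":{"type":"number"}},"required":["targets"]}

```bash
mkdir -p pics
cat > h.py <<'E'
from rig import env
import numpy as np, cv2
def cam(n):
    c=env.read_camera(n); f=240/np.tan(np.radians(c["vfov"])/2)
    return c,np.array([[f,0,c["cx"]],[0,f,c["cy"]],[0,0,1]])
def onplane(c,K,uv,z):
    R=np.array(c["R"]);t=np.array(c["t"]);C=-R.T@t
    d=R.T@np.linalg.inv(K)@np.array([uv[0],uv[1],1.]); return C+d*(z-C[2])/d[2]
def proj(c,K,X):
    p=K@(np.array(c["R"])@np.array(X)+np.array(c["t"])); return p[:2]/p[2]
E
python3 - <<'E'
from h import *
for n in("scene","side"):
    c,K=cam(n); cv2.imwrite(f"pics/{n}0.png",c["pixels"]); print(n,K[0,0],-np.array(c["R"]).T@c["t"])
s=env.sense();print({k:np.round(v,3) for k,v in s.items()})
E
```

```text
scene 549.2881191821763 [0.03809039 0.40533482 0.92064983]
side 593.6528624624094 [ 0.0135521  -0.0464444   0.95083953]
{'time': np.float64(0.1), 'qpos': array([ 1.216,  0.616, -0.013,  1.425,  0.008,  1.103, -0.04 ]), 'joint_velocities': array([ 0.001, -0.004, -0.   , -0.003,  0.001,  0.   , -0.   ]), 'effort': array([ 2.0000e-03, -4.7038e+01,  2.6100e-01, -1.7157e+01,  1.0000e-02,
        6.0000e-03, -0.0000e+00]), 'position': array([ 0.21 , -0.615,  0.23 ]), 'eef_rot': array([ 0.987,  0.164, -0.   , -0.001]), 'ft_force': array([ 0.154, -0.106, -0.294]), 'moment': array([-0.027,  0.027, -0.012]), 'finger_force': np.float64(0.0), 'finger_gap': np.float64(0.085)}
```

View pics/scene0.png

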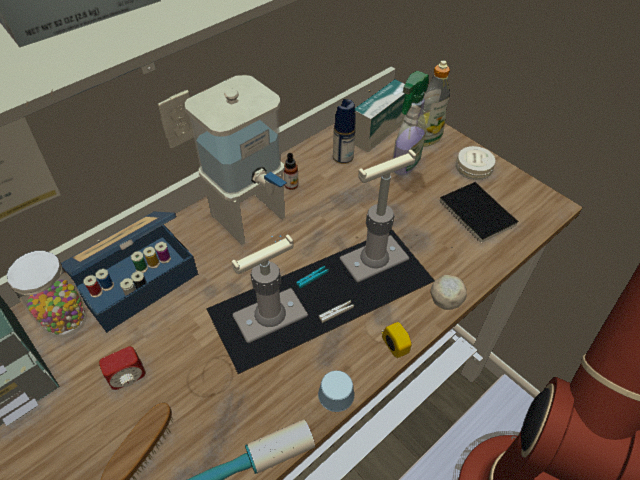

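View pics/side0.png

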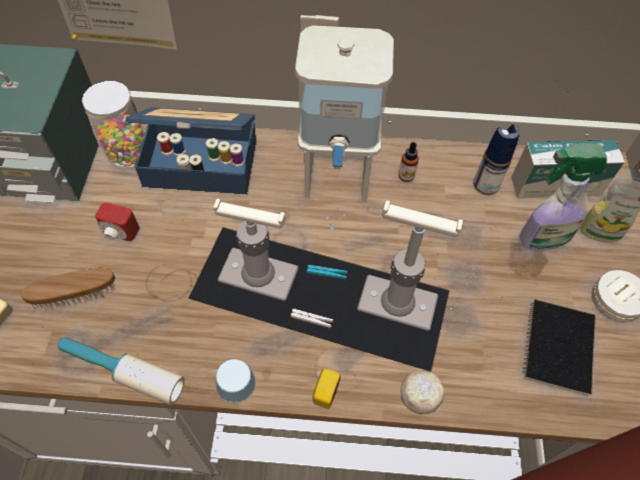

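The lowered post is the left one: its bar is at about (263,254) in scene and (249,214) in side. The raised post is at (387,165) and (423,219). I'll enlarge both views.

Run:
```python
import cv2,numpy as np
a=cv2.imread("pics/scene0.png")[220:340,215:315];b=cv2.imread("pics/side0.png")[190:310,205:305]
r=lambda i:cv2.resize(i,None,fx=4,fy=4,interpolation=cv2.INTER_CUBIC)
cv2.imwrite("pics/z.png",np.hstack([r(a),r(b)]))
```

```text
(no output)
```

View pics/z.png

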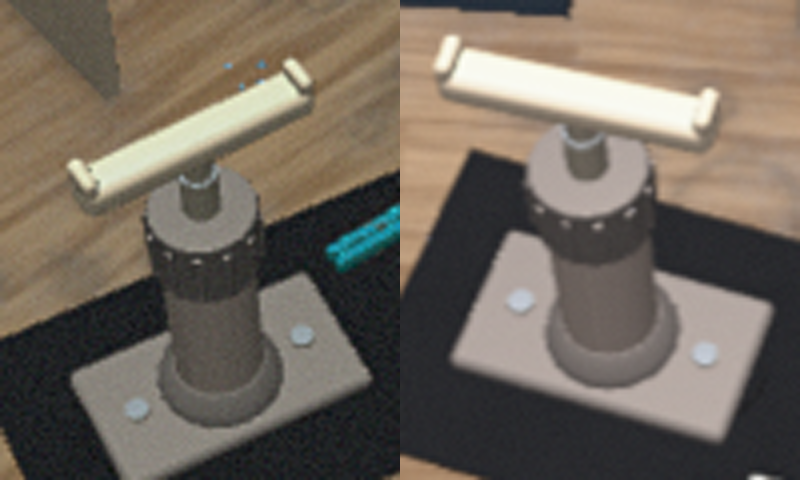

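Run:
```python
from h import *
P={"scene":[(84,172),(298,74),(203,210),(137,409),(302,336)],"side":[(450,55),(708,105),(588,175),(520,300),(705,354)]}
O={"scene":(215,220),"side":(205-100,190)}
Z=[.213,.213,.153,.019,.019]
for n in P:
    c,K=cam(n); q=[onplane(c,K,(O[n][0]+u/4,O[n][1]+v/4),z) for (u,v),z in zip(P[n],Z)]
    for a in q: print(n,a.round(4))
    for i,j in((0,1),(3,4)):
        d=q[i]-q[j]; print("mid",(q[i]+q[j])/2,"len",np.linalg.norm(d),"yaw from +y",np.arctan2(-d[0],d[1]))
s=env.sense(); print(s["position"],s["eef_rot"])
```

```text
scene [0.5281 0.1391 0.213 ]
scene [0.5105 0.0407 0.213 ]
scene [0.5186 0.0902 0.153 ]
scene [0.5307 0.1319 0.019 ]
scene [0.5105 0.0465 0.019 ]
mid [0.51929677 0.08991844 0.213     ] len 0.09999874517349329 yaw from +y -0.17616437519221972
mid [0.52059975 0.08917593 0.019     ] len 0.08781411275405475 yaw from +y -0.23288758041875054
side [0.5308 0.1354 0.213 ]
side [0.5164 0.0351 0.213 ]
side [0.5194 0.0857 0.153 ]
side [0.5351 0.1294 0.019 ]
side [0.5146 0.0433 0.019 ]
mid [0.52359441 0.08523368 0.213     ] len 0.10140371983923757 yaw from +y -0.14311292172191054
mid [0.52484989 0.08636128 0.019     ] len 0.088571911859487 yaw from +y -0.23312902698218305
[ 0.20975238 -0.61473297  0.23056241] [ 9.86512550e-01  1.63683636e-01 -1.32052210e-04 -7.99060248e-04]
```

{"method": "drive_tool", "body": {"targets": [[-1, 0, 0, -0.6, 0], [-1, 0, 0, -1, 0], [-1, 0.5, -0.5, -1, -0.02], [-1, 1, -1, -1, -0.05], [-1, 1, -1, -1, -0.05], [-1, 1, -1, -1, -0.05]]}}

```text
time: 0.8
position: [0.2618, -0.5113, 0.3118]
eef_rot: [0.948, 0.318, 0.001, -0.0]
ft_force: [-0.1, -0.8, 0.5]
finger_gap: 0.0857
finger_force: 0.0
```

```bash
cat > s.py <<'E'
from h import *
import sys
from scipy.spatial.transform import Rotation as Ro
s=env.sense();R=Ro.from_quat(s["eef_rot"]).as_matrix();p=np.array(s["position"])
T=np.array(eval(sys.argv[1])) if len(sys.argv)>1 else p
print("t",round(float(s["time"]),2),"p",p.round(4),"ytool ang",np.arctan2(R[1,1],R[0,1]).round(4),"q",np.array(s["qpos"]).round(2),"F",np.round(s["ft_force"],1),"M",np.round(s["moment"],2),"gap",round(float(s["finger_gap"]),4))
print("need/80mm",(R.T@(T-p)/.08).round(3))
E
python3 s.py "[.521,.0875,.34]"
```

```text
t 0.8 p [ 0.2618 -0.5113  0.3118] ytool ang -0.9231 q [ 1.13  0.43 -0.11  1.52  0.05  1.19  0.09] F [-0.1 -0.8  0.5] M [-0.07  0.01  0.02] gap 0.0857
need/80mm [ 7.101 -4.014 -0.343]
```

{"method": "drive_tool", "body": {"targets": [[-1, 0.5, -0.3, -0.35, -0.02], [-1, 1, -0.56, -0.35, -0.04], [-1, 1, -0.56, -0.35, -0.06], [-1, 1, -0.56, -0.35, -0.08], [-1, 1, -0.56, -0.35, -0.1], [-1, 1, -0.56, -0.35, -0.115]]}}

```text
time: 1.4
position: [0.2954, -0.4322, 0.339]
eef_rot: [0.776, 0.631, -0.001, 0.0]
ft_force: [-0.1, -0.1, -1.2]
finger_gap: 0.0856
finger_force: 0.0
```

```bash
python3 s.py "[.521,.0875,.34]"
```

```text
t 1.4 p [ 0.2954 -0.4322  0.339 ] ytool ang -0.2061 q [ 1.13  0.34 -0.28  1.6   0.1   1.22  0.62] F [-0.1 -0.1 -1.2] M [-0.02  0.04 -0.02] gap 0.0856
need/80mm [ 6.935  1.431 -0.021]
```

{"method": "drive_tool", "body": {"targets": [[-1, 0.5, 0.1, 0, 0], [-1, 1, 0.2, 0, 0], [-1, 1, 0.2, 0, 0], [-1, 1, 0.2, 0, 0]]}}

```text
time: 1.8
position: [0.3285, -0.3562, 0.3394]
eef_rot: [0.776, 0.63, -0.001, 0.0]
ft_force: [-0.7, -0.0, 0.2]
finger_gap: 0.0853
finger_force: 0.0
```

{"method": "drive_tool", "body": {"targets": [[-1, 0.5, 0.1, 0, 0], [-1, 1, 0.2, 0, 0], [-1, 1, 0.2, 0, 0], [-1, 1, 0.2, 0, 0]]}}

```text
time: 2.2
position: [0.3605, -0.2816, 0.3393]
eef_rot: [0.777, 0.63, -0.001, 0.0]
ft_force: [-0.7, -0.8, -0.1]
finger_gap: 0.0853
finger_force: 0.0
```

```bash
python3 s.py "[.521,.0875,.34]"
```

```text
t 2.2 p [ 0.3605 -0.2816  0.3393] ytool ang -0.2075 q [ 0.9   0.23 -0.36  1.76  0.09  1.17  0.31] F [-0.7 -0.8 -0.1] M [-0.    0.05 -0.01] gap 0.0853
need/80mm [ 4.928  1.013 -0.016]
```

Good, the joints are moving sensibly. I'll carry on.

{"method": "drive_tool", "body": {"targets": [[-1, 0.5, 0.1, 0, 0], [-1, 1, 0.2, 0, 0], [-1, 1, 0.2, 0, 0], [-1, 1, 0.2, 0, 0]]}}

```text
time: 2.6
position: [0.3925, -0.2068, 0.3392]
eef_rot: [0.777, 0.63, -0.001, 0.0]
ft_force: [-0.3, -1.6, 1.1]
finger_gap: 0.0857
finger_force: 0.0
```

{"method": "drive_tool", "body": {"targets": [[-1, 0.5, 0.1, 0, 0], [-1, 1, 0.2, 0, 0], [-1, 1, 0.2, 0, 0], [-1, 1, 0.2, 0, 0]]}}

```text
time: 3.0
position: [0.4246, -0.1319, 0.3391]
eef_rot: [0.777, 0.63, -0.001, 0.0]
ft_force: [-0.0, -0.1, 0.9]
finger_gap: 0.0854
finger_force: 0.0
```

{"method": "drive_tool", "body": {"targets": [[-1, 0.5, 0.1, 0, 0], [-1, 1, 0.2, 0, 0], [-1, 1, 0.2, 0, 0], [-1, 1, 0.2, 0, 0]]}}

```text
time: 3.4
position: [0.4567, -0.057, 0.3389]
eef_rot: [0.777, 0.63, -0.001, 0.0]
ft_force: [-0.1, -1.1, 0.7]
finger_gap: 0.0852
finger_force: 0.0
```

{"method": "drive_tool", "body": {"targets": [[-1, 0.5, 0.1, 0, 0], [-1, 1, 0.2, 0, 0], [-1, 1, 0.2, 0, 0], [-1, 1, 0.2, 0, 0], [-1, 1, 0.2, 0, 0]]}}

```text
time: 3.9
position: [0.4886, 0.0171, 0.339]
eef_rot: [0.778, 0.629, -0.001, 0.0]
ft_force: [0.5, -0.7, -0.4]
finger_gap: 0.0856
finger_force: 0.0
```

```bash
python3 s.py "[.521,.0875,.34]"; python3 -c "
from h import *
c,K=cam('wrist');cv2.imwrite('pics/w1.png',c['pixels'])
for X in [(.521,.0875,.205),(.521,.0875,.153)]: print(proj(c,K,X))"
```

```text
t 3.9 p [0.4886 0.0171 0.339 ] ytool ang -0.2107 q [ 0.32  0.3  -0.54  1.68  0.17  1.2  -0.47] F [ 0.5 -0.7 -0.4] M [ 0.01 -0.02  0.03] gap 0.0856
need/80mm [ 0.946  0.212 -0.015]
[345.59529524 141.9375821 ]
[342.02335497 140.85754195]
```

View pics/w1.png

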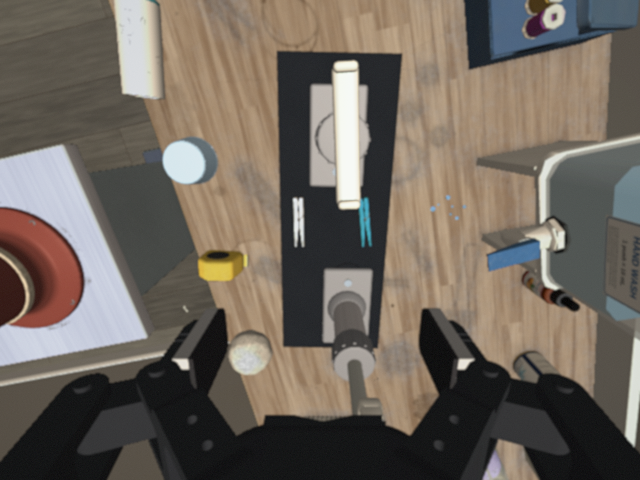

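The wrist view shows the lowered bar from (345,66) to (349,204). The raised post is visible below it, and nothing is in the way.

```bash
python3 - <<'E'
from h import *
c,K=cam("wrist")
g=c["pixels"].astype(int); m=((g.min(2)>165)).astype(np.uint8); m[:55]=0;m[215:]=0;m[:,:320]=0;m[:,375:]=0
ys,xs=np.nonzero(m); print(len(ys),cv2.minAreaRect(np.stack([xs,ys],1).astype(np.float32)))
a,b=onplane(c,K,(345,66),.213),onplane(c,K,(349,204),.213)
d=a-b;print((a+b)/2,np.linalg.norm(d),np.arctan2(-d[0],d[1]))
# sides at bar top z=.206
for r in range(80,195,16):
    x=np.nonzero(m[r])[0]; l,rr=onplane(c,K,(x[0],r),.206),onplane(c,K,(x[-1]+1,r),.206); print(((l+rr)/2).round(4),np.linalg.norm(l-rr).round(4))
# feet edge: plate corners top z=.017
for uv in [(311,85),(367,86),(311,186),(367,187)]: print("plate",onplane(c,K,uv,.017).round(4))
E
python3 s.py "[.5235,.0885,.34]"
```

```text
4882 ((343.5, 134.5), (147.0, 47.0), 90.0)
[0.52203882 0.08979991 0.213     ] 0.1005407732304735 -0.15640155357907307
[0.5295 0.1312 0.206 ] 0.0179
[0.5249 0.121  0.206 ] 0.0341
[0.5227 0.1099 0.206 ] 0.0345
[0.5217 0.0983 0.206 ] 0.0342
[0.519  0.0867 0.206 ] 0.0371
[0.514  0.0752 0.206 ] 0.032
[0.5115 0.0628 0.206 ] 0.0325
[0.5163 0.0485 0.206 ] 0.0181
plate [0.5023 0.1587 0.017 ]
plate [0.5714 0.1428 0.017 ]
plate [0.4745 0.0347 0.017 ]
plate [0.5501 0.0172 0.017 ]
t 4.0 p [0.4885 0.0179 0.3392] ytool ang -0.2098 q [ 0.32  0.3  -0.54  1.68  0.17  1.2  -0.47] F [-0.4  0.1 -0.3] M [0.02 0.02 0.11] gap 0.0855
need/80mm [ 0.955  0.244 -0.012]
```

{"method": "drive_tool", "body": {"targets": [[-1, 0.5, 0.1, 0, 0], [-1, 0.95, 0.23, 0, 0.006], [-1, 0.95, 0.23, 0, 0.006], [-1, 0.95, 0.23, 0.2, 0.006], [-1, 0.95, 0.23, 0.5, 0.006], [-1, 0.95, 0.23, 1, 0.006], [-1, 0.95, 0.23, 1, 0.006]]}}

```text
time: 4.7
position: [0.5189, 0.0877, 0.2549]
eef_rot: [0.788, 0.615, -0.006, -0.002]
ft_force: [-1.0, -0.7, -1.1]
finger_gap: 0.0853
finger_force: 0.0
```

```bash
python3 s.py "[.522,.0885,.179]"
```

```text
t 4.7 p [0.5189 0.0877 0.2549] ytool ang -0.2453 q [ 0.15  0.45 -0.53  1.73  0.25  1.05 -0.71] F [-1.  -0.7 -1.1] M [-0.02  0.05  0.02] gap 0.0853
need/80mm [0.026 0.045 0.948]
```

{"method": "drive_tool", "body": {"targets": [[-1, 0.03, 0.04, 0, -0.012], [-1, 0.03, 0.04, 0.3, -0.012], [-1, 0.03, 0.04, 0.6, -0.012], [-1, 0.03, 0.04, 0.95, -0.012], [-1, 0.03, 0.04, 0.95, -0.012]]}}

```text
time: 5.2
position: [0.5246, 0.0907, 0.1818]
eef_rot: [0.764, 0.645, -0.003, -0.001]
ft_force: [0.1, 0.4, 0.4]
finger_gap: 0.0859
finger_force: 0.0
```

```bash
python3 s.py "[.522,.0885,.179]"; python3 -c "
from h import *
o=[]
for n,(x,y) in (('side',(200,140)),('scene',(190,150))):
  c,K=cam(n);o.append(cv2.resize(c['pixels'][y:y+150,x:x+100],None,fx=4,fy=4,interpolation=cv2.INTER_CUBIC))
cv2.imwrite('pics/g1.png',np.hstack(o))"
```

```text
t 5.2 p [0.5246 0.0907 0.1818] ytool ang -0.1693 q [ 0.12  0.54 -0.51  1.81  0.33  0.88 -0.71] F [0.1 0.4 0.4] M [-0.04  0.01  0.02] gap 0.0859
need/80mm [-0.032 -0.027  0.036]
```

View pics/g1.png

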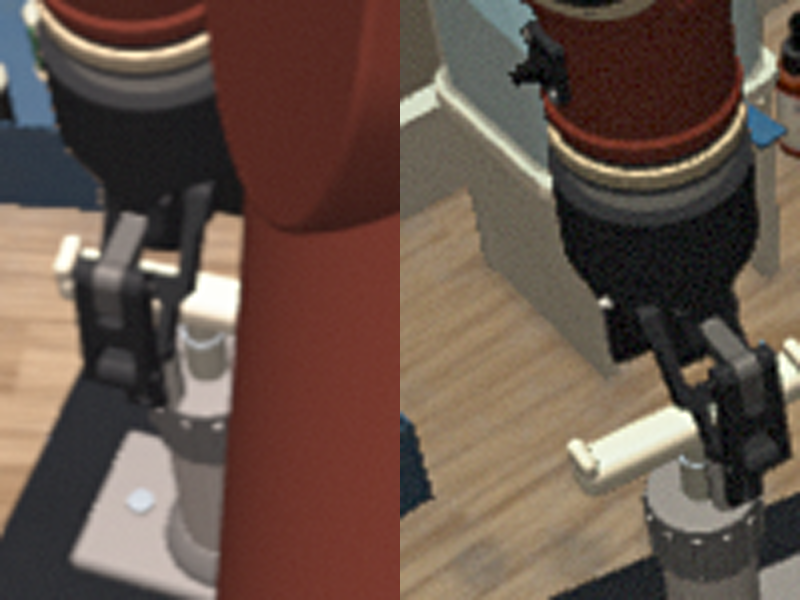

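{"method": "drive_tool", "body": {"targets": [[-1, -0.03, -0.03, 0.03, 0], [0.2, -0.03, -0.03, 0.03, 0], [0.4, -0.03, -0.03, 0.03, 0], [0.6, -0.03, -0.03, 0.03, 0], [1, -0.03, -0.03, 0.03, 0], [1, -0.03, -0.03, 0.03, 0], [1, -0.03, -0.03, 0.03, 0], [1, -0.03, -0.03, 0.03, 0]], "grip_force": 50}}

```text
time: 6.1
position: [0.5235, 0.091, 0.1813]
eef_rot: [0.764, 0.645, 0.0, 0.0]
ft_force: [0.6, -0.7, 3.1]
finger_gap: 0.0193
finger_force: 50.4
```

```bash
python3 s.py "[.522,.0885,.179]"
```

```text
t 6.1 p [0.5235 0.091  0.1813] ytool ang -0.1675 q [ 0.13  0.53 -0.51  1.82  0.33  0.87 -0.71] F [ 0.6 -0.7  3.1] M [-0.05  0.01 -0.06] gap 0.0193
need/80mm [-0.034 -0.014  0.029]
```

{"method": "drive_tool", "body": {"targets": [[1, 0, 0, 0, -0.02], [1, 0, 0, 0, -0.04], [1, 0, 0, 0, -0.06], [1, 0, 0, 0, -0.08], [1, 0, 0, 0, -0.1], [1, 0, 0, 0, -0.12], [1, 0, 0, 0, -0.143], [1, 0, 0, 0, -0.143]]}}

```text
time: 6.9
position: [0.5223, 0.0906, 0.1813]
eef_rot: [0.407, 0.914, -0.001, -0.001]
ft_force: [-2.0, -1.8, 6.3]
finger_gap: 0.019
finger_force: 50.9
```

```bash
python3 s.py "[.522,.0885,.179]"
```

```text
t 6.9 p [0.5223 0.0906 0.1813] ytool ang 0.7331 q [ 0.28  0.59 -0.76  1.82  0.5   0.94  0.03] F [-2.  -1.8  6.3] M [-0.23  0.61  0.01] gap 0.019
need/80mm [-0.016 -0.02   0.028]
```

{"method": "drive_tool", "body": {"targets": [[1, 0, 0, -0.1, 0], [1, 0, 0, -0.25, 0], [1, 0, 0, -0.4, 0], [1, 0, 0, -0.55, 0], [1, 0, 0, -0.66, 0], [1, 0, 0, -0.66, 0], [1, 0, 0, -0.66, 0]]}}

```text
time: 7.6
position: [0.5226, 0.0906, 0.2341]
eef_rot: [0.408, 0.913, -0.001, -0.0]
ft_force: [-3.0, -0.6, -2.2]
finger_gap: 0.0191
finger_force: 49.9
```

```bash
python3 s.py "[.522,.0905,.2343]"
```

```text
t 7.6 p [0.5226 0.0906 0.2341] ytool ang 0.7308 q [ 0.31  0.53 -0.8   1.75  0.44  1.05  0.08] F [-3.  -0.6 -2.2] M [-0.29  0.9   0.06] gap 0.0191
need/80mm [ 0.004 -0.006 -0.003]
```

{"method": "drive_tool", "body": {"targets": [[1, 0, 0, 0, 0.015], [1, 0, 0, 0, 0.03], [1, 0, 0, 0, 0.042], [1, 0, 0, 0, 0.05], [1, 0, 0, 0, 0.05]]}}

```text
time: 8.1
position: [0.5229, 0.091, 0.2335]
eef_rot: [0.545, 0.838, -0.0, -0.0]
ft_force: [-2.3, -1.1, -2.9]
finger_gap: 0.019
finger_force: 49.8
```

```bash
python3 s.py
```

```text
t 8.1 p [0.5229 0.091  0.2335] ytool ang 0.4172 q [ 0.26  0.51 -0.72  1.75  0.38  1.03 -0.18] F [-2.3 -1.1 -2.9] M [-0.14  0.72 -0.01] gap 0.019
need/80mm [0. 0. 0.]
```

{"method": "drive_tool", "body": {"targets": [[1, 0, 0, 0, 0.008], [1, 0, 0, 0, 0.015], [1, 0, 0, 0, 0.015]]}}

```text
time: 8.4
position: [0.5229, 0.0918, 0.2335]
eef_rot: [0.583, 0.813, 0.0, -0.0]
ft_force: [-2.4, 1.1, -4.2]
finger_gap: 0.0192
finger_force: 49.8
```

```bash
python3 s.py; python3 -c "
from h import *
c,K=cam('wrist');cv2.imwrite('pics/w2.png',c['pixels'])"
```

```text
t 8.4 p [0.5229 0.0918 0.2335] ytool ang 0.3267 q [ 0.24  0.5  -0.69  1.75  0.37  1.02 -0.26] F [-2.4  1.1 -4.2] M [0.07 0.65 0.41] gap 0.0192
need/80mm [0. 0. 0.]
```

View pics/w2.png

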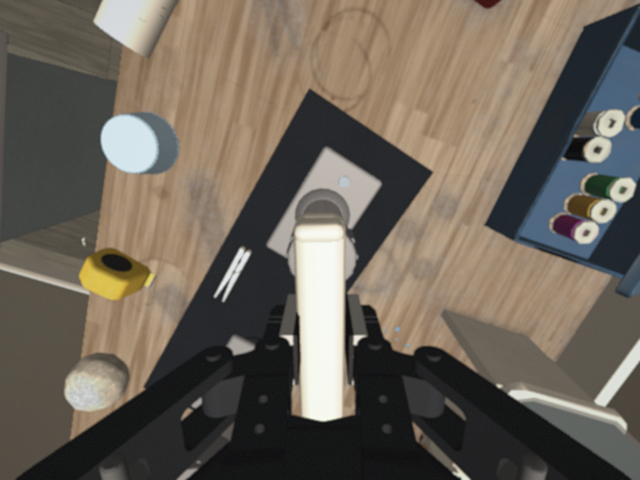

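{"method": "drive_tool", "body": {"targets": [[1, 0, 0, 0, -0.024], [1, 0, 0, 0, -0.047], [1, 0, 0, -0.044, -0.047], [1, 0, 0, -0.044, -0.047], [1, 0, 0, -0.044, -0.025], [1, 0, 0, -0.044, -0.01], [1, 0, 0, -0.044, -0.004], [1, 0, 0, -0.044, -0.004]]}}

```text
time: 9.25
position: [0.5229, 0.0914, 0.2372]
eef_rot: [0.574, 0.819, 0.0, 0.0]
ft_force: [-2.2, 1.2, -5.3]
finger_gap: 0.0191
finger_force: 50.0
```

```bash
python3 s.py
```

```text
t 9.25 p [0.5229 0.0914 0.2372] ytool ang 0.348 q [ 0.25  0.5  -0.7   1.75  0.37  1.03 -0.24] F [-2.2  1.2 -5.3] M [0.06 0.71 0.36] gap 0.0191
need/80mm [0. 0. 0.]
```

{"method": "drive_tool", "body": {"targets": [[1, 0, 0, 0, -0.024], [1, 0, 0, 0, -0.043], [1, 0, 0, -0.044, -0.043], [1, 0, 0, -0.044, -0.043], [1, 0, 0, -0.044, -0.022], [1, 0, 0, -0.044, -0.008], [1, 0, 0, -0.044, -0.003], [1, 0, 0, -0.044, -0.003]]}}

```text
time: 10.05
position: [0.5231, 0.0912, 0.241]
eef_rot: [0.566, 0.824, 0.0, 0.0]
ft_force: [-3.0, -0.2, -3.1]
finger_gap: 0.0189
finger_force: 50.2
```

```bash
python3 s.py
```

```text
t 10.05 p [0.5231 0.0912 0.241 ] ytool ang 0.3672 q [ 0.25  0.5  -0.71  1.74  0.37  1.04 -0.22] F [-3.  -0.2 -3.1] M [-0.03  0.98  0.17] gap 0.0189
need/80mm [0. 0. 0.]
```

{"method": "drive_tool", "body": {"targets": [[1, 0, 0, 0, -0.024], [1, 0, 0, 0, -0.04], [1, 0, 0, -0.04, -0.04], [1, 0, 0, -0.04, -0.04], [1, 0, 0, -0.04, -0.018], [1, 0, 0, -0.04, -0.004], [1, 0, 0, -0.04, 0.002], [1, 0, 0, -0.04, 0.002]]}}

```text
time: 10.85
position: [0.5231, 0.0914, 0.2442]
eef_rot: [0.571, 0.821, 0.0, 0.0]
ft_force: [-2.7, 0.4, -4.6]
finger_gap: 0.0191
finger_force: 50.2
```

```bash
python3 s.py
```

```text
t 10.85 p [0.5231 0.0914 0.2442] ytool ang 0.3545 q [ 0.25  0.5  -0.71  1.74  0.36  1.04 -0.23] F [-2.7  0.4 -4.6] M [-0.03  0.99  0.29] gap 0.0191
need/80mm [0. 0. 0.]
```

{"method": "drive_tool", "body": {"targets": [[1, 0, 0, 0, -0.024], [1, 0, 0, 0, -0.042], [1, 0, 0, -0.08, -0.042], [1, 0, 0, -0.16, -0.042], [1, 0, 0, -0.16, -0.042], [1, 0, 0, -0.16, -0.02], [1, 0, 0, -0.16, 0], [1, 0, 0, -0.16, 0]]}}

```text
time: 11.65
position: [0.5232, 0.0915, 0.2575]
eef_rot: [0.571, 0.821, 0.0, 0.001]
ft_force: [-3.7, -0.0, -1.8]
finger_gap: 0.0193
finger_force: 50.4
```

```bash
python3 s.py
```

```text
t 11.65 p [0.5232 0.0915 0.2575] ytool ang 0.3549 q [ 0.26  0.48 -0.71  1.72  0.35  1.07 -0.21] F [-3.7 -0.  -1.8] M [-0.13  1.17  0.27] gap 0.0193
need/80mm [0. 0. 0.]
```

{"method": "drive_tool", "body": {"targets": [[1, 0, 0, 0, -0.024], [1, 0, -0.01, 0, -0.042], [1, 0, -0.01, -0.044, -0.042], [1, 0, -0.01, -0.044, -0.042], [1, 0, -0.01, -0.044, -0.02], [1, 0, -0.01, -0.044, -0.006], [1, 0, -0.01, -0.044, 0], [1, 0, -0.01, -0.044, 0]]}}

```text
time: 12.45
position: [0.5229, 0.0911, 0.2607]
eef_rot: [0.572, 0.821, 0.001, 0.001]
ft_force: [-2.3, 0.5, -3.0]
finger_gap: 0.0189
finger_force: 50.2
```

```bash
python3 s.py
```

```text
t 12.45 p [0.5229 0.0911 0.2607] ytool ang 0.3541 q [ 0.26  0.48 -0.71  1.71  0.35  1.08 -0.21] F [-2.3  0.5 -3. ] M [0.03 0.82 0.16] gap 0.0189
need/80mm [0. 0. 0.]
```

{"method": "drive_tool", "body": {"targets": [[1, 0, 0, 0, 0.004], [1, 0, 0, 0, 0.004]]}}

```text
time: 12.65
position: [0.5228, 0.0912, 0.2607]
eef_rot: [0.582, 0.813, 0.001, 0.0]
ft_force: [-2.9, 1.4, -3.0]
finger_gap: 0.0193
finger_force: 50.4
```

```bash
python3 s.py
```

```text
t 12.65 p [0.5228 0.0912 0.2607] ytool ang 0.3292 q [ 0.26  0.48 -0.71  1.71  0.34  1.08 -0.23] F [-2.9  1.4 -3. ] M [0.11 0.66 0.28] gap 0.0193
need/80mm [0. 0. 0.]
```

{"method": "drive_tool", "body": {"targets": [[1, 0, 0, 0, -0.024], [1, 0, 0, 0, -0.046], [1, 0, 0, -0.044, -0.046], [1, 0, 0, -0.044, -0.046], [1, 0, 0, -0.044, -0.022], [1, 0, 0, -0.044, -0.006], [1, 0, 0, -0.044, 0], [1, 0, 0, -0.044, 0]]}}

```text
time: 13.45
position: [0.5228, 0.0906, 0.2641]
eef_rot: [0.583, 0.813, 0.0, 0.001]
ft_force: [-2.2, 0.2, -4.0]
finger_gap: 0.019
finger_force: 50.2
```

```bash
python3 s.py
```

```text
t 13.45 p [0.5228 0.0906 0.2641] ytool ang 0.3266 q [ 0.26  0.47 -0.71  1.71  0.34  1.09 -0.23] F [-2.2  0.2 -4. ] M [ 0.05  0.62 -0.09] gap 0.019
need/80mm [0. 0. 0.]
```

{"method": "drive_tool", "body": {"targets": [[1, 0, 0, 0, 0.006], [1, 0, 0, 0, 0.012], [1, 0, 0, 0, 0.018]]}}

```text
time: 13.75
position: [0.523, 0.0907, 0.2641]
eef_rot: [0.628, 0.778, 0.001, 0.0]
ft_force: [-1.9, -0.3, -3.6]
finger_gap: 0.0189
finger_force: 50.2
```

```bash
python3 s.py
```

```text
t 13.75 p [0.523  0.0907 0.2641] ytool ang 0.2136 q [ 0.24  0.47 -0.68  1.71  0.33  1.08 -0.33] F [-1.9 -0.3 -3.6] M [0.09 0.5  0.05] gap 0.0189
need/80mm [0. 0. 0.]
```

{"method": "drive_tool", "body": {"targets": [[1, 0, 0, 0, 0.015], [1, 0, 0, 0, 0.03], [1, 0, 0, 0, 0.045], [1, 0, 0, 0, 0.056], [1, 0, 0, 0, 0.062], [1, 0, 0, 0, 0.062]]}}

```text
time: 14.35
position: [0.5235, 0.0907, 0.2642]
eef_rot: [0.766, 0.643, 0.001, 0.001]
ft_force: [-0.2, -0.0, -4.8]
finger_gap: 0.0189
finger_force: 50.1
```

```bash
python3 s.py;  python3 -c "
from h import *
c,K=cam('wrist');cv2.imwrite('pics/w3.png',c['pixels'])"
```

```text
t 14.35 p [0.5235 0.0907 0.2642] ytool ang -0.1744 q [ 0.18  0.45 -0.58  1.71  0.27  1.06 -0.66] F [-0.2 -0.  -4.8] M [ 0.09  0.25 -0.02] gap 0.0189
need/80mm [0. 0. 0.]
```

View pics/w3.png

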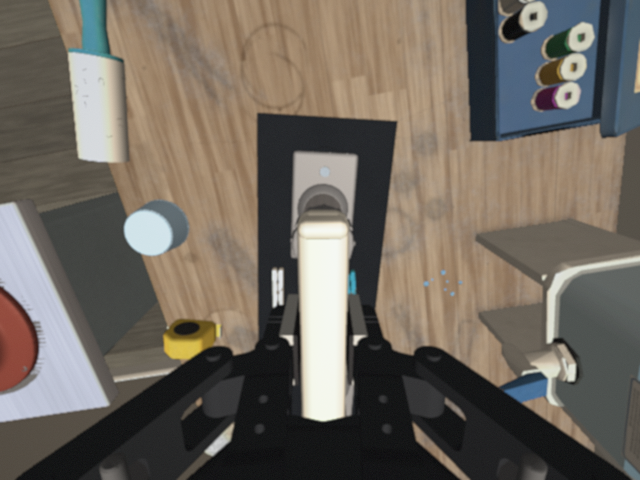

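{"method": "drive_tool", "body": {"targets": [[1, 0, 0, 0, 0.003], [1, 0, 0, 0, 0.006], [1, 0, 0, 0, 0.006]]}}

```text
time: 14.7
position: [0.5232, 0.0907, 0.2642]
eef_rot: [0.778, 0.628, 0.001, 0.0]
ft_force: [1.2, 0.3, -3.5]
finger_gap: 0.0192
finger_force: 50.2
```

```bash
python3 s.py;  python3 - <<'E'
from h import *
c,K=cam('wrist')
g=cv2.cvtColor(c['pixels'],cv2.COLOR_BGR2GRAY).astype(float)
dx=cv2.Sobel(g,cv2.CV_64F,1,0)
def edge(rows,x0,x1,sg,z):
    P=[]
    for r in rows:
        x=x0+np.argmax(sg*dx[r,x0:x1]); P.append(onplane(c,K,(x+.0,r),z)[:2])
    P=np.array(P); vx,vy,_,_=cv2.fitLine(P.astype(np.float32),cv2.DIST_HUBER,0,.0005,.0001).ravel()
    return round(float(np.arctan(-vx/vy)),4)
print("plate L",edge(range(160,240),275,310,1,.017),"R",edge(range(162,200),340,372,-1,.017))
zb=env.sense()["position"][2]+.019+.008
print("bar L",edge(range(240,285),285,312,1,zb),"R",edge(range(240,285),335,362,-1,zb))
E
```

```text
t 14.7 p [0.5232 0.0907 0.2642] ytool ang -0.2122 q [ 0.17  0.44 -0.57  1.71  0.27  1.06 -0.7 ] F [ 1.2  0.3 -3.5] M [ 0.08 -0.15 -0.09] gap 0.0192
need/80mm [0. 0. 0.]
plate L -0.2398 R -0.2211
bar L -0.0227 R -0.0372
```

Run:
```python
from h import *
c,K=cam('wrist')
cv2.imwrite('pics/w4.png',cv2.resize(c['pixels'][140:340,230:430],None,fx=3,fy=3,interpolation=cv2.INTER_CUBIC))
for z in(.2642+.027,):
  for a,b in (((300,240),(301,285)),((348.5,240),(347,285)),((324,225),(323,410))):
    A,B=onplane(c,K,a,z),onplane(c,K,b,z);d=A-B;print(A,B,np.arctan2(-d[0],d[1]))
```

```text
[0.52356593 0.13623306 0.2912    ] [0.51983644 0.11880883 0.2912    ] -0.21085895293839918
[0.54072517 0.13254779 0.2912    ] [0.53685425 0.1151475  0.2912    ] -0.2188985139908711
[0.5332217  0.13988617 0.2912    ] [0.51556879 0.05906497 0.2912    ] -0.21504208532244665
```

View pics/w4.png

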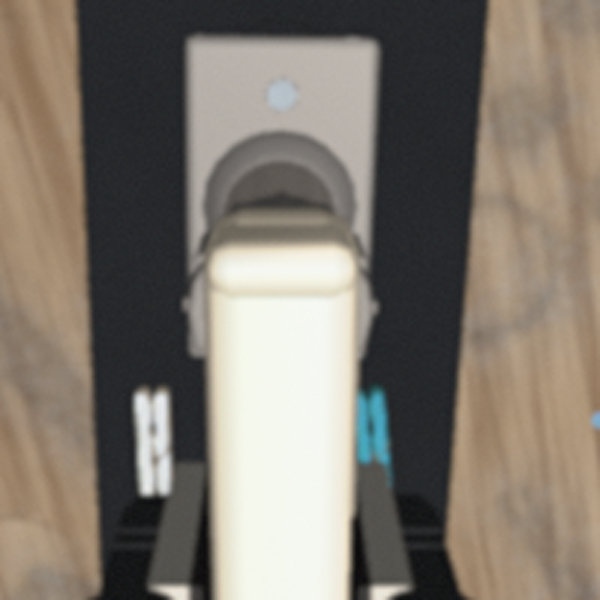

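The enlarged view shows the bar at -0.21 rad and the foot at about -0.22, so they are aligned. I'll let go and retreat straight up.

{"method": "drive_tool", "body": {"targets": [[1, 0, 0, 0, 0.002], [1, 0, 0, 0, 0.002], [0.5, 0, 0, 0, 0.002], [0, 0, 0, 0, 0.002], [-1, 0, 0, 0, 0.002], [-1, 0, 0, 0, 0.002], [-1, 0, 0, 0, 0.002], [-1, 0, 0, 0, 0.002]]}}

```text
time: 15.6
position: [0.5224, 0.0905, 0.2639]
eef_rot: [0.782, 0.624, 0.0, -0.0]
ft_force: [-0.2, 0.8, 0.3]
finger_gap: 0.0853
finger_force: 0.0
```

{"method": "drive_tool", "body": {"targets": [[-1, 0, 0, -0.2, 0], [-1, 0, 0, -0.5, 0], [-1, 0, 0, -0.8, 0], [-1, 0, 0, -1, 0], [-1, 0, 0, -1, 0]]}}

```text
time: 16.1
position: [0.5235, 0.0913, 0.3461]
eef_rot: [0.782, 0.624, 0.002, 0.001]
ft_force: [-0.1, 0.3, -0.7]
finger_gap: 0.086
finger_force: 0.0
```

```bash
python3 s.py; python3 -c "
from h import *
c,K=cam('scene');c2,K=cam('wrist');cv2.imwrite('pics/f.png',np.hstack([cv2.resize(c['pixels'][100:400,150:500],(400,343)),cv2.resize(c2['pixels'],(400,343))]))"
```

```text
t 16.1 p [0.5235 0.0913 0.3461] ytool ang -0.224 q [ 0.18  0.38 -0.58  1.57  0.22  1.26 -0.66] F [-0.1  0.3 -0.7] M [ 0.02  0.03 -0.02] gap 0.086
need/80mm [0. 0. 0.]
```

View pics/f.png

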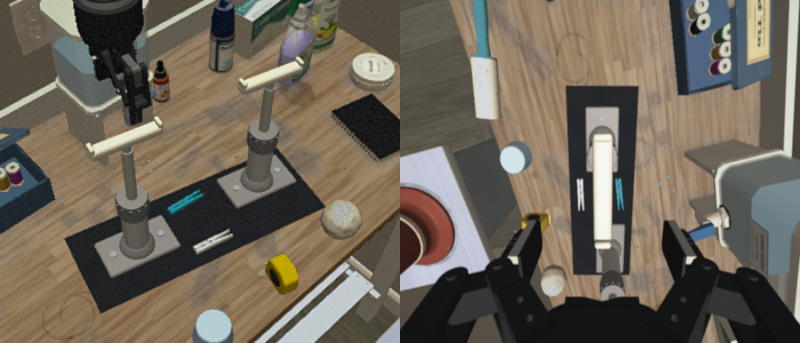

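The mast is staying up with its bar in line with the foot, and the gripper is well clear, so I'm handing in.

```bash
python3 -c "
from rig import env
print(env.hand_in())"
```

```text
the job is handed in; nothing more can be done
None
```

The job is handed in: the lowered post's mast is drawn up about 83 mm into its upper notch and holds there. Its bar is in line with the foot to about 0.02 rad, the gripper is clear, the raised post was not touched, and about 16 s of the 64 s were used.

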